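# Set the limit switch of the hen-house door drive

### The job

The limit unit of the hen-house door lies on the bench with its clamp open. Push the trip dog along its rail against the microswitch's roller lever just until you feel the switch click, never on into overtravel, and leave the dog standing there with the switch still clicked. Then swing the dog's clamp lever over and press it fully home in its spring clip, so that the setting is kept.

Things in the scene. Friction and masses are not known exactly. Their poses are not given: they have to be found in the camera images.
- limit_board: Plywood board 140 x 310 x 14 mm, fixed, carrying the whole limit unit. Origin at the centre of its underside, x across it (away from the robot at yaw 0), y along it towards the switch, z up. An aluminium rail (20 x 20 mm, top 34 mm above the bench) runs along y at x = -12 mm, from y = -151 to +85 mm
- switch_top (a point): Centre of the top of the black microswitch housing (52 x 28 mm, 62 mm high), at board x = 30, y = 112 mm. Its lever turns on an upright pivot at board x = 52, y = 86 and reaches across the rail in front of the housing; at its end a white roller, 16 mm diameter, 13 mm high, at rest centred at board x = -10, y = 70, z = 50 mm
- trip_dog (a joint): Travel of the dog along the rail, m, growing towards the switch (board +y), 0 to 0.155, starts at 0.02 to 0.055. An aluminium saddle 44 wide, 70 long, 61 mm high, centred at board y = -0.100 + travel, with a steel striker plate in front that meets the resting roller at travel 0.1215. It slides stiffly (about 7 N) and stays where it is left, also against the switch
- push_face (a point): Centre of the dog's flat rear face (44 wide, 26 mm high, 35 to 61 mm above the bench), which looks away from the switch (board -y). Pushing here along board +y moves the dog
- plunger (a joint): Travel of the switch plunger behind the lever, m; the dog moves 2.3 times as far. The lever meets it 1 to 17 mm after the striker meets the roller (differs, cannot be seen). The push then grows by about 6 N to a peak within 0.6 mm and drops by 2 N and more over the next 1.5 mm: the click. Clicked from 1.2 mm; beyond 3.6 mm is overtravel (no rise warns of it; dead stop at 5 mm)
- clamp_lever (a joint): Angle of the dog's clamp lever, rad: 0 lying across the dog towards board -x, in its spring clip; grows up and over towards board +x; starts open at 1.55 to 1.95, stays where left. Steel rod 10 mm thick, reaching 93 mm from the pivot, black rubber sleeve 14 mm thick from 60 to 92 mm. The clip, 50 mm from the pivot, is met at about 0.23 and snaps over the rod at about 4 N on the sleeve
- clamp_pivot (a point): Pivot of the clamp lever on top of the dog, 69 mm above the bench; the lever turns about the board's y axis here
- clamp_grip (a point): Point on the axis of the clamp lever in the middle of its rubber sleeve, 76 mm from the pivot

How it is judged:
By the outcome, as a careful person would: the job done as asked, in the order asked, and still so for the second after the job is handed in, with the robot touching nothing.
It also fails if it takes over 72 s, if anything falls off the work surface, if the arm or the gripper's body presses on something with over 40 N, if the wrist force passes 120 N, or if a joint passes its speed limit or range.

### The arm

A 6-joint arm with a two-finger parallel gripper is mounted at the origin on a cart in front of the work surface, level with it; the furniture and walls round the work are solid. World frame = base frame: x ahead of the robot, y to its left, z up, the work surface at z = 0. Lengths are in m, angles in rad, forces in N, time in s.
With the tool pointing down it reaches from about 0.25 to 0.725 m from the base axis. Payload 4 kg.
Tool frame: the origin (TCP) lies at the very end of the fingers, on their centre line; the grasp point (between the pads) lies 19 mm behind it; z points along the fingers, y is the line along which they close (so a half turn about z gives the same grasp; the last joint's range is limited). The gripper opens to 85 mm and grips with 20 to 120 N. Pads are 22 mm wide; open, the fingers measure 114 mm over their backs; the gripper's body (76 mm by 85 mm) begins 54 mm behind the grasp point. The pads swing forward as they close: fully open they stand 13 mm farther back than shut.
Start: joints at [1.215, 0.241, 0.005, 1.335, 0, 1.571], TCP at [0.174, 0.469, 0.231] pointing down, gripper open.
Joint ranges: [-2.72, 2.72], [-1.05, 1.87], [-1.09, 1.28], [-1.99, 2.15], [-1.42, 1.44], [-3.14, 3.14]. Speed limits (rad/s): [2.79, 2.79, 3.14, 3.14, 3.14, 3.14].

### API

Orientations are given as a rotation vector (axis times angle).
In Python, from station import monitor, optics, job, spotter gives the robot as it stands.
- The arm moves only by the shell command python3 -m crank 'ROWS' [OPENING] [FORCE]. ROWS is text: rows parted by semicolons, each of 4 numbers parted by spaces: the shift along the tool's x, y, z in mm, then the turn about the tool's z in rad. A call has 1 to 10 rows; each row is the pose to reach, as a shift and turn from the pose commanded when the call began, along the tool's axes at that moment; what a row does not reach only later rows make up. A row lasts 1/12 s, in which the tool goes at most 41.7 mm and 7.16 degrees, less where a joint would pass 70% of its speed; a pose out of reach is approached as far as the arm can. A call with a gripper value outside its range is refused whole. OPENING is the closure, from 0 (fully open) to 1 (shut), set as the call begins (- or left out, the last holds). The fingers move at their own pace and stop on an object; FORCE is the grip in N (left out, the last holds). Time passes only in rows, so rows that repeat a pose let the fingers close. It gives the time, the measured TCP pose, the force and the opening at its end, in the units of the state.
- monitor.sense(): the state, without advancing time (a new reading comes with each control period).
- optics.grab_frame(name): name is "scene" or "top"; returns (picture, depth): 420x560x3 uint8, red, green, blue; 420x560 float32, m along the optical axis (not along the pixel's ray), 0 where there is no reading.
- optics.camera_info(name): a dict with "vertical_fov" (degrees; the focal length in pixels is half the picture's height over the tangent of half this angle, whatever the lens; pixels are square), "cx", "cy" (the principal point, pixels), "origin" and "attitude" of the camera in the world. Camera axes: x right, y up, looking along -z (the intrinsics and any distortion apply to the point x, -y, -z); pixel columns grow to the right and rows downward; lengths in m; the calibration is good to about 2 mm. A picture is of the moment at which its call begins. camera_info takes no time and is no camera call.
- job.job_done(): hands the job in, once; it reports no verdict.
Trained networks look in the newest picture that a camera, given by its name, has taken for a name from the list of things; names that differ only in an ending like _2 or _b are one class to them, and where a whole thing is asked for, a point or a joint stands for the part that bears it (a point fixed in the world has none). Each returns a list of dicts, best first, with "p" (0 to 1); they miss things now and then, are a little off and sometimes report something else, mostly with a low value. They report only what shows in the picture. A call takes as long as a camera call.
- spotter.outline_of(name, camera): "region" (420x560 bool, what is visible of it) and "bbox" ([centre column, centre row, width, height] in pixels, round what is visible of it).
- spotter.landmark_of(name, camera): "location" ([column, row] in pixels: a listed point, or the origin of a listed thing).
The state is a dict: "t": time; "qpos": joint angles; "dq": joint speeds; "effort": joint torques, N m; "tcp_pos": TCP position; "eef_rot": TCP orientation; "force": force on the tool from outside, world axes, zero at the start; "ft_torque": the same for the moment, N m; "gripper_width": opening from 0.0 (shut) to 1.0 (fully open).
Only numpy, scipy, OpenCV 4.12 (cv2) and the standard library are available. Lean on these libraries where they do the work, as an engineer would, in place of code of your own. Each camera call takes 0.05 s, during which the arm holds its last target. There are 200 camera calls.

## Working session

There is one attempt and no reset: what is moved stays moved. The work goes in short steps, Python scripts to look and compute and a shell command to move; the robot and the scene stay as the last step left them, time stands still between calls to the robot, and variables do not carry over. Pictures are saved under pics/ and viewed, on a budget of 10 in all, crops included, one or two more only if the job needs it, and the job is handed in when it is done.

```bash
mkdir -p pics; ls
cat > h.py <<'E'
import numpy as np, cv2
from scipy.spatial.transform import Rotation as R
from station import monitor, optics, job, spotter
def cam(n):
    c=optics.camera_info(n); f=210/np.tan(np.radians(c["vertical_fov"])/2); return c,f
def att(c):
    a=np.array(c["attitude"],float)
    return a if a.shape==(3,3) else (R.from_rotvec(a).as_matrix() if a.size==3 else R.from_quat(a).as_matrix())
def ray(n,u,v):
    c,f=cam(n); d=np.array([(u-c["cx"])/f,-(v-c["cy"])/f,-1.]); return np.array(c["origin"]),att(c)@d
def atz(n,u,v,z):
    o,d=ray(n,u,v); return o+d*(z-o[2])/d[2]
def atd(n,u,v,dep):
    o,d=ray(n,u,v); return o+d*dep
def proj(n,p):
    c,f=cam(n); q=att(c).T@(np.array(p)-c["origin"]); return c["cx"]-f*q[0]/q[2], c["cy"]+f*q[1]/q[2]
E
python3 - <<'E'
from h import *
np.set_printoptions(precision=4,suppress=True)
s=monitor.sense(); print(s)
for n in ("scene","top"):
    print(optics.camera_info(n))
    p,d=optics.grab_frame(n); cv2.imwrite(f"pics/{n}0.png",p[:,:,::-1])
    for k in ("limit_board","switch_top","push_face","clamp_pivot","clamp_grip"):
        for r in spotter.landmark_of(k,n)[:2]:
            u,v=r["location"]; z={"limit_board":0,"switch_top":.062,"push_face":.048,"clamp_pivot":.069,"clamp_grip":.14}[k]
            dd=d[int(round(v)),int(round(u))]
            print(n,k,round(r["p"],2),np.array(r["location"]),"atz",atz(n,u,v,z),"dep",atd(n,u,v,dd))
E
```

```text
pics
{'t': 0.0, 'qpos': array([ 1.215 ,  0.2414,  0.0037,  1.3352, -0.    ,  1.5708]), 'dq': array([-0.0013,  0.0005,  0.0003,  0.    ,  0.0006,  0.0009]), 'effort': array([ -0.0001, -37.2314,  25.2411,   0.0169,  -0.    ,   0.    ]), 'tcp_pos': array([0.174 , 0.4681, 0.2304]), 'eef_rot': array([-0.5559, -3.0917,  0.0033]), 'force': array([-0.6124,  0.7443,  0.0953]), 'ft_torque': array([ 0.0119, -0.0113,  0.0016]), 'gripper_width': 1.0007760643682992}
{'vertical_fov': 45.742558368685856, 'cx': 280.1531931722843, 'cy': 216.85628768314686, 'origin': array([ 0.0632, -0.1834,  0.6954]), 'attitude': array([ 0.7603, -0.298 , -0.6957])}
scene limit_board 0.77 [309.4 275.7] atz [0.4833 0.1971 0.    ] dep [0.4372 0.1554 0.0763]
scene switch_top 0.74 [280.7 204.7] atz [0.5256 0.3201 0.062 ] dep [0.5251 0.3197 0.0626]
scene push_face 0.83 [339.8 286.9] atz [0.4747 0.121  0.048 ] dep [0.467  0.1153 0.0601]
scene clamp_grip 0.65 [348.4 229.1] atz [0.5095 0.1459 0.14  ] dep [0.5012 0.1398 0.1503]
{'vertical_fov': 44.01274946671344, 'cx': 273.7150576769746, 'cy': 209.15991689697944, 'origin': array([0.411 , 0.2455, 0.9404]), 'attitude': array([ 0.0532, -0.062 , -1.5515])}
top limit_board 0.89 [293.6 204.9] atz [0.4888 0.2049 0.    ] dep [0.4874 0.2056 0.0166]
top switch_top 0.76 [234.4 179.3] atz [0.5255 0.309  0.062 ] dep [0.5253 0.3089 0.0632]
top push_face 0.95 [346.3 218.1] atz [0.4637 0.1159 0.048 ] dep [0.463  0.1177 0.061 ]
top clamp_pivot 0.49 [329.2 207.8] atz [0.4793 0.1479 0.069 ] dep [0.4788 0.1487 0.0761]
top clamp_grip 0.67 [335.1 191.7] atz [0.4989 0.1469 0.14  ] dep [0.4971 0.149  0.1565]
```

View pics/scene0.png

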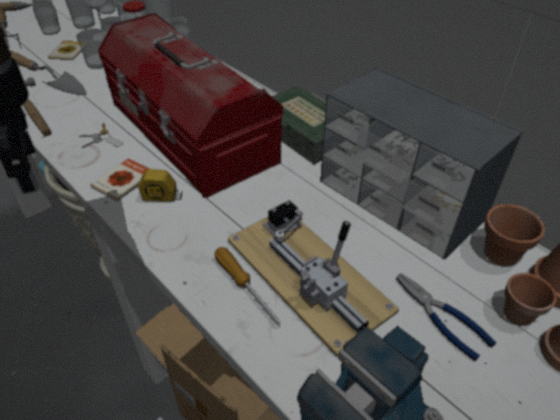

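View pics/top0.png

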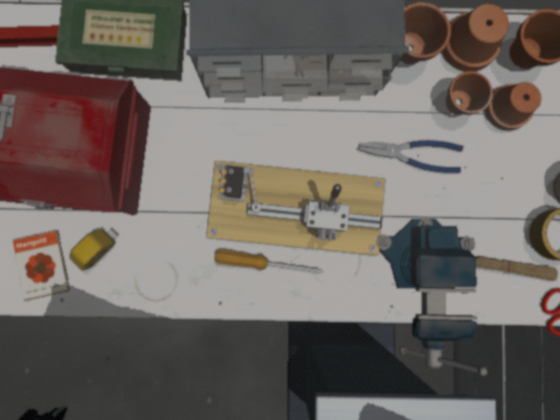

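Run:
```python
from h import *
np.set_printoptions(precision=4,suppress=True)
s=monitor.sense(); print(R.from_rotvec(s["eef_rot"]).as_matrix())
p,d=optics.grab_frame("top")
b=spotter.outline_of("limit_board","top")[0]; m=b["region"]
vs=np.argwhere(m)
# board-plane points
rect=cv2.minAreaRect(np.array([atz("top",u,v,.014)[:2]*1000 for v,u in vs],np.float32)); print(rect, cv2.boxPoints(rect))
g=spotter.outline_of("trip_dog","top")[0]; print("dog",g["p"],g["bbox"])
P=[atd("top",u,v,d[v,u]) for v,u in np.argwhere(g["region"]) if d[v,u]>0]; P=np.array(P)
np.save("dog.npy",P); print(P.min(0),P.max(0))
l=spotter.outline_of("clamp_lever","top"); 
# full height map of the neighbourhood south of dog (vise)
H={}
for v in range(150,270,6):
    row=[]
    for u in range(300,440,8):
        q=atd("top",u,v,d[v,u]) if d[v,u]>0 else [0,0,-.001]; row.append(int(round(q[2]*1000)))
    print(v,row)
for q in [(300,205),(380,205),(420,240)]: print(q,atz("top",*q,0.05))
```

```text
[[-0.9374  0.3483  0.    ]
 [ 0.3483  0.9374  0.0001]
 [-0.      0.0001 -1.    ]]Traceback (most recent call last):
  File "<stdin>", line 8, in <module>
  File "h.py", line 12, in atz
    o,d=ray(n,u,v); return o+d*(z-o[2])/d[2]
        ~~~^^^^^^^
  File "h.py", line 10, in ray
    c,f=cam(n); d=np.array([(u-c["cx"])/f,-(v-c["cy"])/f,-1.]); return np.array(c["origin"]),att(c)@d
        ~~~^^^
  File "h.py", line 5, in cam
    c=optics.camera_info(n); f=210/np.tan(np.radians(c["vertical_fov"])/2); return c,f
ValueError: time passes only in moves, steps and waits
```

```bash
sed -i 's/^def cam(n):/import functools\n@functools.lru_cache(None)\ndef cam(n):/' h.py
python3 - <<'E'
from h import *
np.set_printoptions(precision=4,suppress=True)
cam("top");cam("scene")
p,d=optics.grab_frame("top")
b=spotter.outline_of("limit_board","top")[0]; m=b["region"]
vs=np.argwhere(m)
rect=cv2.minAreaRect(np.array([atz("top",u,v,.014)[:2]*1000 for v,u in vs],np.float32)); print(rect, cv2.boxPoints(rect))
g=spotter.outline_of("trip_dog","top")[0]; print("dog",g["p"],g["bbox"])
P=np.array([atd("top",u,v,d[v,u]) for v,u in np.argwhere(g["region"]) if d[v,u]>0]); print(P.min(0),P.max(0))
for v in range(150,270,6):
    row=[]
    for u in range(300,440,8):
        q=atd("top",u,v,d[v,u]) if d[v,u]>0 else [0,0,-.001]; row.append(int(round(q[2]*1000)))
    print(v,row)
for q in [(300,205),(380,205),(420,240)]: print(q,atz("top",*q,0.05))
# board frame: yaw from rect long side
bx=cv2.boxPoints(rect); e=[(bx[(i+1)%4]-bx[i]) for i in range(4)]; e=max(e,key=np.linalg.norm); e=e/np.linalg.norm(e); e=e*np.sign(e[1]); yaw=np.arctan2(-e[0],e[1]); 
c=np.array(rect[0])/1000; X=np.array([np.cos(yaw),np.sin(yaw)]); Y=np.array([-X[1],X[0]]); print("yaw",yaw,"c",c)
for k in ("switch_top","push_face","clamp_pivot","clamp_grip"):
    for n in ("top","scene"):
        if n=="scene" and k=="switch_top": optics.grab_frame(n)
        for r in spotter.landmark_of(k,n)[:1]:
            z={"switch_top":.062,"push_face":.048,"clamp_pivot":.069,"clamp_grip":.14}[k]
            q=atz(n,*r["location"],z)[:2]-c; print(k,n,round(r["p"],2),"board xy",q@X,q@Y)
T=P[(P[:,2]>.05)&(P[:,2]<.066)]; q=(T[:,:2]-c); print("dog top bx",np.percentile(q@X,[2,98]),"by",np.percentile(q@Y,[1,5,50,95,99]))
T=P[P[:,2]>.09]; print("high pts",np.c_[(T[:,:2]-c)@X,(T[:,:2]-c)@Y,T[:,2]][:20])
E
```

```text
((482.68157958984375, 201.8795928955078), (312.12957763671875, 142.98919677734375), 84.9368896484375) [[397.6927  52.7334]
 [540.124   40.1141]
 [567.6704 351.0258]
 [425.2391 363.6451]]
dog 0.71 [325.6, 211.4, 47.1, 57.1]
[0.4267 0.1145 0.0127] [0.509  0.1913 0.1625]
150 [0, 0, -2, -2, 0, -1, -1, -2, 13, 10, 8, 12, 13, 3, 0, 2, -2, 1]
156 [-1, 2, -2, 0, 0, -2, 1, 1, -2, 1, 4, 10, 12, 11, -5, 2, 0, -2]
162 [-1, -1, -2, 1, 1, 1, 1, -3, 1, 2, 2, 0, -1, 6, 13, 10, -2, 2]
168 [0, 1, 2, 1, 1, 2, -2, -1, 2, -3, 2, -2, 1, 0, 2, 7, 12, 15]
174 [15, 13, 13, 15, 16, 15, 1, 1, 1, -1, -2, 2, 1, 0, 1, 0, 0, 3]
180 [14, 13, 15, 15, 15, 11, 15, 15, 10, 13, 12, -3, 0, 0, 0, 1, 1, 1]
186 [14, 12, 12, 11, 13, 158, 12, 16, 16, 15, 16, 1, 0, -4, -1, 0, 1, 0]
192 [15, 14, 13, 19, 151, 14, 14, 14, 15, 13, 14, 0, 2, -3, -1, -1, 0, 1]
198 [14, 16, 14, 12, 122, 13, 16, 15, 14, 12, 13, 0, 0, -3, -2, -2, 1, -2]
204 [15, 60, 59, 75, 94, 13, 12, 11, 10, 14, 13, -1, 0, -2, 0, 0, -1, 0]
210 [37, 59, 61, 63, -1, 60, 60, 15, 14, 10, 12, -1, -5, 3, 2, 1, 0, 0]
216 [33, 64, 62, 60, 61, 60, 58, 37, 32, 30, 15, -9, -6, 
[... 1268 characters left out ...]
424
clamp_grip scene 0.67 board xy 0.029221217789440236 -0.05321805636519791
dog top bx [-0.044   0.0083] by [-0.0873 -0.0839 -0.0508 -0.0184 -0.014 ]
high pts [[ 0.0309 -0.0516  0.1569]
 [ 0.0312 -0.0532  0.1559]
 [ 0.0285 -0.0483  0.1608]
 [ 0.0291 -0.0502  0.1573]
 [ 0.0296 -0.052   0.1549]
 [ 0.0296 -0.0533  0.1565]
 [ 0.0294 -0.0545  0.1589]
 [ 0.0297 -0.0562  0.1575]
 [ 0.0275 -0.0475  0.1556]
 [ 0.0276 -0.049   0.1561]
 [ 0.0276 -0.0503  0.1574]
 [ 0.0277 -0.0518  0.1575]
 [ 0.0275 -0.053   0.1606]
 [ 0.0282 -0.055   0.1565]
 [ 0.028  -0.0562  0.1592]
 [ 0.0256 -0.0474  0.1583]
 [ 0.0258 -0.0489  0.158 ]
 [ 0.026  -0.0505  0.1577]
 [ 0.0261 -0.0518  0.1588]
 [ 0.0264 -0.0535  0.1573]]
```

```bash
python3 -m crank '-40 -27 0 -0.1;-80 -54 0 -0.2;-120 -80 0 -0.267;-155 -103 0 -0.267;-190 -126 0 -0.267;-225 -149 0 -0.267;-260 -172 0 -0.267;-295 -195 0 -0.267;-330 -218 0 -0.267;-365 -242 0 -0.267' 0.7 120
python3 -m crank '0 0 0 0;0 0 0 0;0 0 0 0'
cat > st.py <<'E'
from h import *
np.set_printoptions(precision=4,suppress=True)
s=monitor.sense(); M=R.from_rotvec(s["eef_rot"]).as_matrix()
print(s["t"],s["tcp_pos"],"F",s["force"],"w",s["gripper_width"],"yang",np.degrees(np.arctan2(M[1,1],M[0,1])), M[2])
print("to target tool mm", 1000*M.T@(np.array([.4613,.0743,.045])-s["tcp_pos"]))
E
python3 st.py
```

```text
t: 2.13
tcp_pos: [0.4206, 0.1302, 0.2317]
eef_rot: [0.139, 3.138, 0.001]
force: [0.4, 0.9, 1.3]
gripper_width: 0.306
t: 2.38
tcp_pos: [0.4194, 0.1319, 0.2312]
eef_rot: [-0.141, -3.138, -0.001]
force: [-0.4, 1.1, -0.3]
gripper_width: 0.303
2.3833 [0.4194 0.1319 0.2312] F [-0.352   1.0793 -0.3124] w 0.302869300330369 yang 84.85309825310168 [ 0.0008  0.0003 -1.    ]
to target tool mm [-47.0861 -53.7063 186.1292]
```

```bash
python3 -m crank '-24 -27 0 0;-47 -54 0 0;-47 -54 40 0;-47 -54 80 0;-47 -54 110 0;-47 -54 130 0;-47 -54 135 0;-47 -54 135 0'
python3 st.py
python3 - <<'E'
from h import *
p,d=optics.grab_frame("top"); q,_=optics.grab_frame("scene")
a=cv2.resize(p[140:280,180:440],None,fx=3,fy=3,interpolation=3)[:,:,::-1]; b=cv2.resize(q[180:360,220:420],None,fx=3,fy=3,interpolation=3)[:,:,::-1]
cv2.imwrite("pics/a1.png",a); cv2.imwrite("pics/b1.png",b)
E
```

```text
t: 3.05
tcp_pos: [0.4597, 0.0755, 0.095]
eef_rot: [-0.134, -3.135, 0.001]
force: [0.3, 0.0, 0.5]
gripper_width: 0.302
3.05 [0.4597 0.0755 0.095 ] F [0.3177 0.0364 0.4763] w 0.30157072155005277 yang 85.09488882413358 [ 0.0039 -0.0008 -1.    ]
to target tool mm [-1.8713 -0.9992 50.0114]
```

View pics/b1.png

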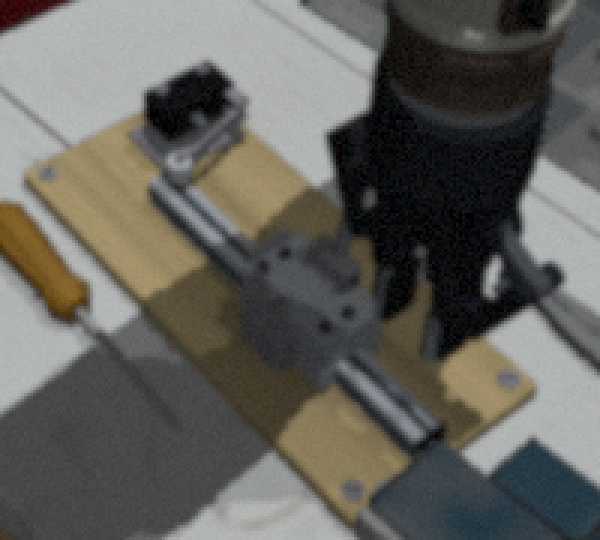

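```bash
python3 -m crank '-2 0 20 0;-2 0 35 0;-2 0 45 0;-2 0 48 0;-2 0 48 0'
python3 -m crank '0 2 0 0;0 4 0 0;0 6 0 0;0 8 0 0;0 8 0 0'
python3 -m crank '0 2 0 0;0 4 0 0;0 6 0 0;0 6 0 0'
python3 -m crank '0 2 0 0;0 4 0 0;0 6 0 0;0 6 0 0'
python3 -m crank '0 2 0 0;0 4 0 0;0 6 0 0;0 6 0 0'; python3 st.py
```

```text
t: 3.57
tcp_pos: [0.4644, 0.0744, 0.0492]
eef_rot: [0.138, 3.137, 0.001]
force: [-0.8, -1.2, -0.3]
gripper_width: 0.302
t: 3.98
tcp_pos: [0.4648, 0.0824, 0.0488]
eef_rot: [0.139, 3.137, 0.001]
force: [-0.4, -0.2, -0.6]
gripper_width: 0.301
t: 4.32
tcp_pos: [0.4649, 0.0877, 0.0483]
eef_rot: [-0.139, -3.138, 0.002]
force: [-0.0, -0.5, -0.1]
gripper_width: 0.304
t: 4.65
tcp_pos: [0.4652, 0.0922, 0.0483]
eef_rot: [-0.141, -3.138, 0.006]
force: [-0.5, -5.2, 3.2]
gripper_width: 0.298
t: 4.98
tcp_pos: [0.4657, 0.0981, 0.0483]
eef_rot: [-0.141, -3.138, 0.006]
force: [-0.6, -5.7, 2.8]
gripper_width: 0.299
4.9833 [0.4657 0.0981 0.0483] F [-0.5787 -5.6765  2.7664] w 0.2988408877192359 yang 84.84321334755208 [ 0.    -0.004 -1.   ]
to target tool mm [  2.2702 -24.0847   3.3866]
```

```bash
python3 -m crank '0 3 0 0;0 7 0 0;0 11 0 0;0 15 0 0;0 18 0 0;0 21 0 0;0 23 0 0;0 24 0 0;0 25 0 0;0 25 0 0'
python3 -m crank '0 3 0 0;0 7 0 0;0 11 0 0;0 15 0 0;0 18 0 0;0 21 0 0;0 23 0 0;0 24 0 0;0 25 0 0;0 25 0 0'
python3 st.py
python3 - <<'E'
from h import *
p,d=optics.grab_frame("top"); q,_=optics.grab_frame("scene")
a=cv2.resize(p[140:280,180:440],None,fx=3,fy=3,interpolation=3)[:,:,::-1]; b=cv2.resize(q[180:320,220:380],None,fx=4,fy=4,interpolation=3)[:,:,::-1]
cv2.imwrite("pics/a2.png",a); cv2.imwrite("pics/b2.png",b)
E
```

```text
t: 5.82
tcp_pos: [0.4678, 0.1228, 0.0483]
eef_rot: [-0.141, -3.138, 0.007]
force: [-0.7, -6.9, 2.8]
gripper_width: 0.301
t: 6.65
tcp_pos: [0.47, 0.1477, 0.0483]
eef_rot: [-0.141, -3.138, 0.007]
force: [-1.6, -5.7, 2.6]
gripper_width: 0.3
6.65 [0.47   0.1477 0.0483] F [-1.5798 -5.6611  2.5761] w 0.29952668226857293 yang 84.8413861886315 [ 0.0003 -0.0042 -1.    ]
to target tool mm [  2.0461 -73.8732   3.5981]
```

View pics/b2.png

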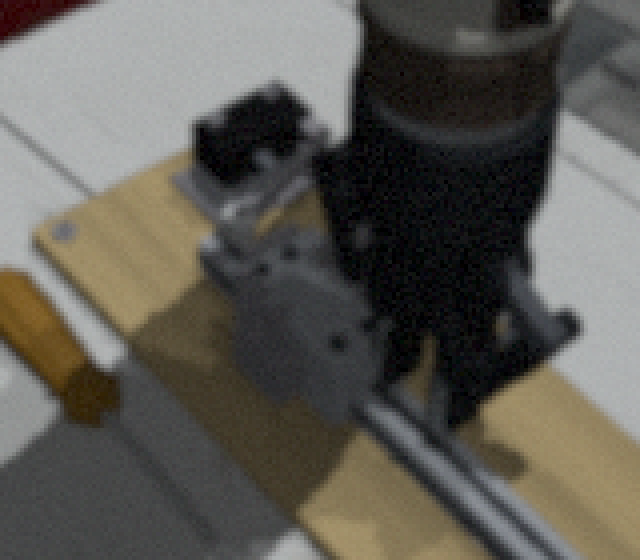

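```bash
(python3 -m crank '0 1 0 0;0 2 0 0;0 3 0 0;0 4 0 0;0 5 0 0;0 6 0 0'
python3 -m crank '0 .5 0 0;0 1 0 0'
python3 -m crank '0 .5 0 0;0 1 0 0'
python3 -m crank '0 .5 0 0;0 1 0 0'
python3 -m crank '0 .5 0 0;0 1 0 0'
python3 -m crank '0 .5 0 0;0 1 0 0'
python3 -m crank '0 .5 0 0;0 1 0 0'
python3 -m crank '0 .5 0 0;0 1 0 0'
python3 -m crank '0 .5 0 0;0 1 0 0') | grep -E 'tcp|force' | paste - -
```

```text
tcp_pos: [0.4704, 0.1534, 0.0483]	force: [-2.2, -6.9, 2.9]
tcp_pos: [0.4706, 0.1544, 0.0483]	force: [-0.2, -7.1, 3.7]
tcp_pos: [0.4706, 0.1554, 0.0483]	force: [-0.8, -6.7, 3.6]
tcp_pos: [0.4707, 0.1564, 0.0483]	force: [0.1, -7.2, 4.0]
tcp_pos: [0.4708, 0.1574, 0.0483]	force: [-1.4, -6.0, 3.5]
tcp_pos: [0.4709, 0.1584, 0.0483]	force: [-1.3, -7.3, 3.3]
tcp_pos: [0.471, 0.1593, 0.0483]	force: [-0.9, -5.8, 3.8]
tcp_pos: [0.471, 0.1603, 0.0483]	force: [-0.8, -6.7, 3.5]
tcp_pos: [0.4712, 0.1613, 0.0483]	force: [-0.9, -7.2, 3.8]
```

```bash
(python3 -m crank '0 .5 0 0'
python3 -m crank '0 .5 0 0'
python3 -m crank '0 .5 0 0'
python3 -m crank '0 .5 0 0'
python3 -m crank '0 .5 0 0'
python3 -m crank '0 .5 0 0'
python3 -m crank '0 .5 0 0'
python3 -m crank '0 .5 0 0') | grep -E 'tcp|force' | paste - -
```

```text
tcp_pos: [0.4712, 0.1618, 0.0483]	force: [-0.9, -7.1, 3.9]
tcp_pos: [0.4712, 0.1623, 0.0483]	force: [-0.2, -7.2, 2.9]
tcp_pos: [0.4713, 0.1628, 0.0483]	force: [-0.6, -7.7, 4.3]
tcp_pos: [0.4713, 0.1632, 0.0483]	force: [-0.4, -7.3, 3.6]
tcp_pos: [0.4714, 0.1637, 0.0483]	force: [-1.4, -5.8, 5.0]
tcp_pos: [0.4714, 0.1642, 0.0483]	force: [-1.4, -7.0, 3.4]
tcp_pos: [0.4714, 0.1647, 0.0483]	force: [-0.7, -7.0, 4.0]
tcp_pos: [0.4715, 0.1652, 0.0483]	force: [-1.3, -8.5, 3.7]
```

```bash
(python3 -m crank '0 .5 0 0'
python3 -m crank '0 .5 0 0'
python3 -m crank '0 .5 0 0'
python3 -m crank '0 .5 0 0'
python3 -m crank '0 .5 0 0'
python3 -m crank '0 .5 0 0') | grep -E 'tcp|force' | paste - -
```

```text
tcp_pos: [0.4715, 0.1657, 0.0483]	force: [-1.4, -7.6, 3.9]
tcp_pos: [0.4716, 0.1662, 0.0483]	force: [-0.9, -7.9, 3.6]
tcp_pos: [0.4716, 0.1667, 0.0483]	force: [-0.1, -7.6, 4.2]
tcp_pos: [0.4716, 0.1672, 0.0483]	force: [0.0, -6.5, 3.9]
tcp_pos: [0.4717, 0.1677, 0.0483]	force: [-0.6, -7.5, 3.2]
tcp_pos: [0.4717, 0.1682, 0.0483]	force: [-1.6, -7.3, 4.3]
```

```bash
(python3 -m crank '0 .5 0 0'
python3 -m crank '0 .5 0 0'
python3 -m crank '0 .5 0 0'
python3 -m crank '0 .5 0 0'
python3 -m crank '0 .5 0 0'
python3 -m crank '0 .5 0 0'
python3 -m crank '0 .5 0 0') | grep -E 'tcp|force' | paste - -
```

```text
tcp_pos: [0.4718, 0.1686, 0.0483]	force: [-1.3, -7.5, 4.2]
tcp_pos: [0.4718, 0.1692, 0.0483]	force: [-1.6, -7.2, 4.0]
tcp_pos: [0.4719, 0.1697, 0.0483]	force: [-0.4, -8.1, 4.0]
tcp_pos: [0.4719, 0.1701, 0.0483]	force: [-0.1, -6.2, 4.3]
tcp_pos: [0.4719, 0.1706, 0.0483]	force: [-1.1, -8.3, 4.0]
tcp_pos: [0.472, 0.1711, 0.0483]	force: [-1.3, -7.5, 4.2]
tcp_pos: [0.472, 0.1716, 0.0483]	force: [-0.3, -8.0, 4.8]
```

```bash
(python3 -m crank '0 .5 0 0'
python3 -m crank '0 .5 0 0'
python3 -m crank '0 .5 0 0'
python3 -m crank '0 .5 0 0'
python3 -m crank '0 .5 0 0'
python3 -m crank '0 .5 0 0'
python3 -m crank '0 .5 0 0') | grep -E 'tcp|force' | paste - -
```

```text
tcp_pos: [0.4721, 0.1721, 0.0483]	force: [0.1, -7.6, 3.9]
tcp_pos: [0.4721, 0.1726, 0.0482]	force: [-1.1, -6.5, 3.5]
tcp_pos: [0.4721, 0.1731, 0.0482]	force: [-1.2, -7.1, 4.5]
tcp_pos: [0.4722, 0.1736, 0.0483]	force: [-1.6, -7.6, 4.1]
tcp_pos: [0.4722, 0.1741, 0.0483]	force: [-0.6, -7.1, 4.0]
tcp_pos: [0.4723, 0.1746, 0.0483]	force: [-0.3, -7.0, 4.0]
tcp_pos: [0.4723, 0.1751, 0.0483]	force: [-0.3, -7.7, 3.9]
```

```bash
(python3 -m crank '0 .5 0 0'
python3 -m crank '0 .5 0 0'
python3 -m crank '0 .5 0 0'
python3 -m crank '0 .5 0 0'
python3 -m crank '0 .5 0 0'
python3 -m crank '0 .5 0 0'
python3 -m crank '0 .5 0 0') | grep -E 'tcp|force' | paste - -
```

```text
tcp_pos: [0.4724, 0.1756, 0.0483]	force: [-1.5, -7.7, 4.3]
tcp_pos: [0.4724, 0.1761, 0.0483]	force: [-1.4, -8.1, 3.8]
tcp_pos: [0.4724, 0.1766, 0.0483]	force: [-0.8, -6.5, 4.3]
tcp_pos: [0.4725, 0.1771, 0.0483]	force: [-1.5, -7.8, 3.5]
tcp_pos: [0.4725, 0.1776, 0.0483]	force: [-1.8, -7.7, 3.3]
tcp_pos: [0.4726, 0.178, 0.0483]	force: [-1.0, -8.6, 4.9]
tcp_pos: [0.4726, 0.1784, 0.0483]	force: [-1.0, -7.7, 4.5]
```

```bash
(python3 -m crank '0 .5 0 0'
python3 -m crank '0 .5 0 0'
python3 -m crank '0 .5 0 0'
python3 -m crank '0 .5 0 0'
python3 -m crank '0 .5 0 0'
python3 -m crank '0 .5 0 0') | grep -E 'tcp|force' | paste - -
```

```text
tcp_pos: [0.4726, 0.1787, 0.0483]	force: [-0.8, -8.4, 4.1]
tcp_pos: [0.4727, 0.1789, 0.0483]	force: [-1.4, -10.4, 4.7]
tcp_pos: [0.4727, 0.1791, 0.0483]	force: [-1.6, -11.0, 6.8]
tcp_pos: [0.4727, 0.1794, 0.0483]	force: [-1.0, -11.8, 6.0]
tcp_pos: [0.4727, 0.1796, 0.0483]	force: [-0.1, -12.0, 6.5]
tcp_pos: [0.4727, 0.1798, 0.0483]	force: [-0.9, -13.6, 6.9]
```

```bash
(python3 -m crank '0 .4 0 0'
python3 -m crank '0 .4 0 0'
python3 -m crank '0 .4 0 0'
python3 -m crank '0 .4 0 0') | grep -E 'tcp|force' | paste - -
```

```text
tcp_pos: [0.4727, 0.1799, 0.0483]	force: [-1.7, -13.4, 6.6]
tcp_pos: [0.4727, 0.1802, 0.0483]	force: [-1.6, -13.6, 6.8]
tcp_pos: [0.4727, 0.1806, 0.0483]	force: [-2.2, -13.1, 6.5]
tcp_pos: [0.4728, 0.1811, 0.0483]	force: [-1.7, -12.0, 6.5]
```

```bash
(python3 -m crank '0 .4 0 0'
python3 -m crank '0 .4 0 0'
python3 -m crank '0 .3 0 0'
python3 -m crank '0 0 0 0') | grep -E 'tcp|force' | paste - -
```

```text
tcp_pos: [0.4728, 0.1816, 0.0483]	force: [-1.6, -11.9, 6.0]
tcp_pos: [0.4729, 0.1822, 0.0483]	force: [-1.4, -12.2, 6.0]
tcp_pos: [0.473, 0.1827, 0.0483]	force: [-1.1, -12.0, 5.6]
tcp_pos: [0.4729, 0.1828, 0.0483]	force: [-1.0, -11.5, 5.2]
```

```bash
(python3 -m crank '0 .4 0 0'
python3 -m crank '0 .5 0 0'
python3 -m crank '0 .5 0 0;0 .5 0 0') | grep -E 'tcp|force' | paste - -
```

```text
tcp_pos: [0.473, 0.1832, 0.0483]	force: [-2.3, -11.0, 6.2]
tcp_pos: [0.4731, 0.1838, 0.0483]	force: [-0.9, -9.9, 5.1]
tcp_pos: [0.4732, 0.1848, 0.0483]	force: [-0.3, -9.2, 5.5]
```

```bash
(python3 -m crank '0 -1 0 0;0 -3 0 0;0 -6 0 0;0 -12 0 0;0 -20 0 0;0 -20 -20 0;0 -20 -60 0;0 -20 -100 0;0 -20 -140 0;0 -20 -160 0' 1 
python3 -m crank '0 -40 0 0;0 -80 0 0;0 -115 0 0;0 -115 0 0;0 -115 0 0') | grep -E 'tcp|force' | paste - -
python3 - <<'E'
from h import *
np.set_printoptions(precision=4,suppress=True)
c=np.array([.4827,.2019]); X=np.array([np.cos(-.0884),np.sin(-.0884)]); Y=np.array([-X[1],X[0]])
p,d=optics.grab_frame("top")
for n in ("top","scene"):
    if n=="scene": q,d2=optics.grab_frame(n); 
    for k in ("switch_top","push_face","clamp_pivot","clamp_grip"):
        for r in spotter.landmark_of(k,n)[:1]:
            z={"switch_top":.062,"push_face":.048,"clamp_pivot":.069,"clamp_grip":.142}[k]
            w=atz(n,*r["location"],z); b=w[:2]-c; print(k,n,round(r["p"],2),w,"board",b@X,b@Y)
P=np.array([atd("top",u,v,d[v,u]) for v in range(150,260) for u in range(200,345) if d[v,u]>0]); 
b=P[:,:2]-c; m=(P[:,2]>.09)&(P[:,2]<.2)&(abs(b@X)<.07)&(abs(b@Y)<.1); Q=np.c_[b@X,b@Y,P[:,2]][m]; Q=Q[np.argsort(Q[:,2])]; print(len(Q)); print(Q[::max(1,len(Q)//14)])
b=cv2.resize(p[150:260,200:360],None,fx=5,fy=5,interpolation=3)[:,:,::-1]; cv2.imwrite("pics/c3.png",b)
b=cv2.resize(q[180:320,220:380],None,fx=5,fy=5,interpolation=3)[:600,:,::-1]; cv2.imwrite("pics/c4.png",b)
E
```

```text
tcp_pos: [0.4738, 0.1682, 0.2134]	force: [1.7, 0.3, 1.4]
tcp_pos: [0.4615, 0.0516, 0.2084]	force: [-0.5, 0.6, -0.4]
switch_top top 0.69 [0.5205 0.3078 0.062 ] board 0.028310401764630597 0.10884728765750512
push_face top 0.73 [0.4707 0.2133 0.048 ] board -0.012953868360380615 0.010266352222435455
clamp_pivot top 0.75 [0.4904 0.2342 0.069 ] board 0.004768420686623332 0.03289021733353162
clamp_grip top 0.5 [0.514  0.2424 0.142 ] board 0.02762217172627226 0.04307916447674664
switch_top scene 0.78 [0.517  0.3135 0.062 ] board 0.024346213706795246 0.11421006388000972
push_face scene 0.72 [0.4777 0.2192 0.048 ] board -0.00649736852501855 0.016780021585490853
clamp_pivot scene 0.68 [0.4946 0.2476 0.069 ] board 0.007815717515278372 0.046547585103260264
clamp_grip scene 0.74 [0.512  0.2439 0.142 ] board 0.025439605602879712 0.044416183894246786
153
[[0.0082 0.0484 0.0913]
 [0.0065 0.0417 0.0987]
 [0.0071 0.045  0.1055]
 [0.0098 0.0421 0.1144]
 [0.0141 0.0394 0.1223]
 [0.0122 0.044  0.1347]
 [0.0202 0.0371 0.1402]
 [0.016  0.0414 0.1456]
 [0.0167 0.043  0.151 ]
 [0.0198 0.0388 0.1548]
 [0.026  0.0502 0.1567]
 [0.0272 0.0381 0.1576]
 [0.0221 0.0421 0.1583]
 [0.0188 0.0433 0.1588]
 [0.0204 0.042  0.1594]
 [0.0243 0.0469 0.1611]]
```

View pics/c4.png

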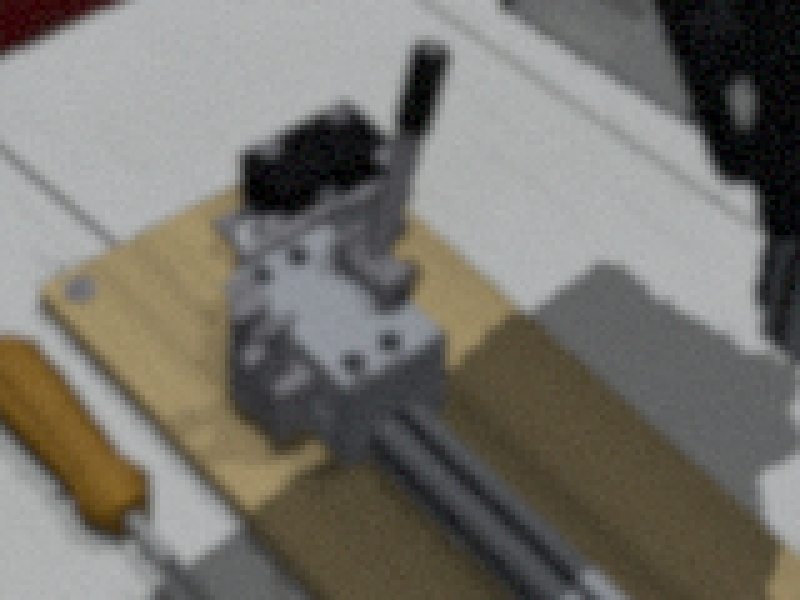

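View pics/c3.png

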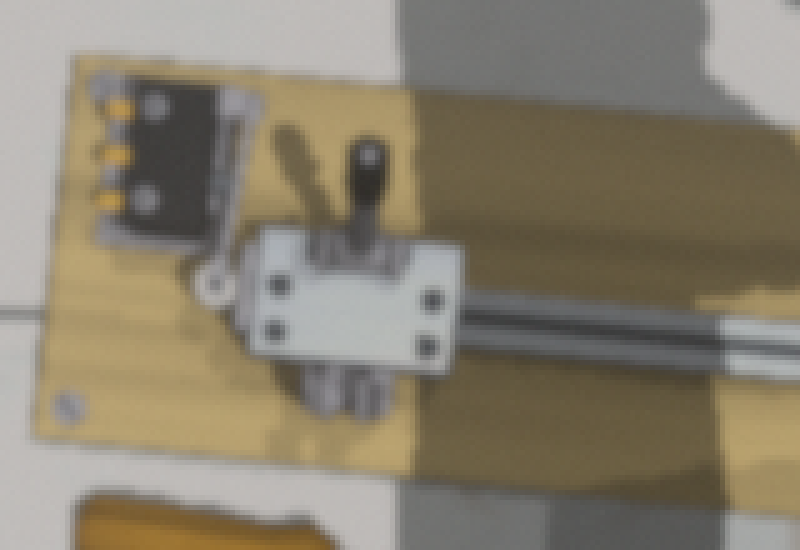

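```bash
cat > st2.py <<'E'
from h import *
np.set_printoptions(precision=4,suppress=True)
s=monitor.sense(); c=np.array([.4827,.2019]); a=-.0884; X=np.array([np.cos(a),np.sin(a)]); Y=np.array([-X[1],X[0]])
b=s["tcp_pos"][:2]-c; M=R.from_rotvec(s["eef_rot"]).as_matrix()
print("t",s["t"],"board",b@X,b@Y,s["tcp_pos"][2],"F",s["force"],"w",s["gripper_width"],"yang",np.degrees(np.arctan2(M[1,1],M[0,1])))
E
python3 -m crank '-13 39 0 0;-26 78 0 0;-39 117 0 0;-52 156 0 0;-63 188 0 0;-63 195 0 0;-63 195 30 0;-63 195 60 0;-63 195 66 0;-63 195 66 0' 1 >/dev/null
python3 st2.py
python3 - <<'E'
from h import *
p,d=optics.grab_frame("top"); q,_=optics.grab_frame("scene")
b=cv2.resize(q[150:290,220:380],None,fx=4,fy=4,interpolation=3)[:,:,::-1]; cv2.imwrite("pics/d5.png",b)
E
```

```text
t 15.5833 board 0.05311547914034108 0.04415411277023226 0.139463642767952 F [-0.2368 -0.5485  0.8293] w -0.0008280947089523574 yang 84.92520203564926
```

View pics/d5.png

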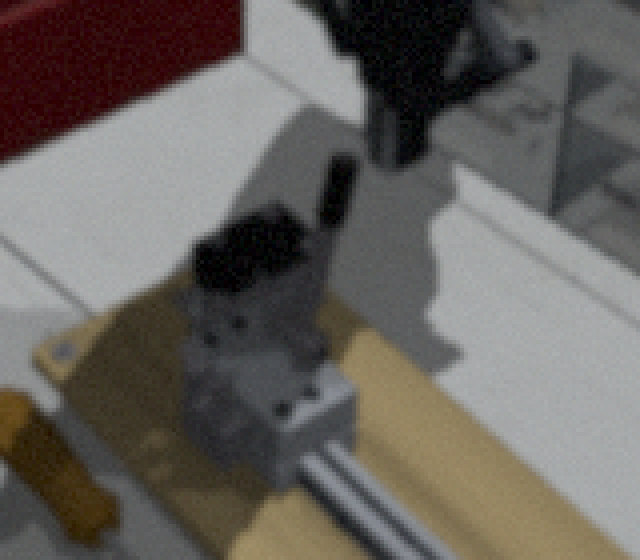

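```bash
python3 -m crank '10 0 -1 0;20 0 -3 0;28 0 -4 0;36 0 -5 0;43 0 -5 0;43 0 -5 0' >/dev/null; python3 st2.py
python3 -m crank '8 0 0 0;16 0 2 0;24 0 4 0;31 0 6 0;31 0 6 0' >/dev/null; python3 st2.py
python3 -m crank '8 0 4 0;15 0 8 0;22 0 12 0;22 0 12 0' >/dev/null; python3 st2.py
```

```text
t 16.1833 board 0.011042576930166192 0.04552078682121129 0.14818279299579334 F [ 0.5955 -0.4215  0.8585] w 0.0014322615860408955 yang 84.96642206399585
t 16.6 board -0.02085760524039783 0.04499448221302712 0.14039836879691767 F [ 0.1097 -0.1154 -0.7485] w 4.8035466173960786e-05 yang 84.97073895619808
t 16.9333 board -0.04294107281932793 0.0447917507721788 0.1280218037449929 F [-0.318   0.2975  0.2252] w 0.00039439066050508086 yang 84.96171311064859
```

Run:
```python
from h import *
q,_=optics.grab_frame("scene")
b=cv2.resize(q[150:290,220:380],None,fx=4,fy=4,interpolation=3)[:,:,::-1]; cv2.imwrite("pics/e6.png",b)
```

```text
(no output)
```

View pics/e6.png

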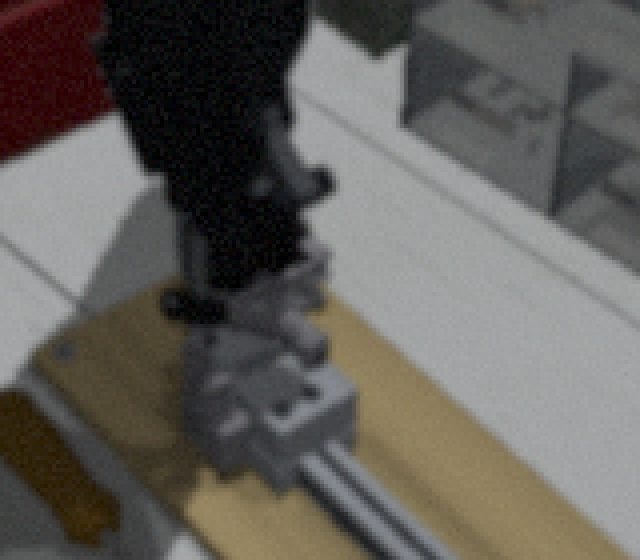

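```bash
python3 -m crank '5 0 5 0;10 0 10 0;16 0 15 0;20 0 22 0;25 0 28 0;25 0 28 0' >/dev/null; python3 st2.py
python3 -m crank '1 0 3 0;1 0 6 0;1 0 6 0' >/dev/null; python3 st2.py
python3 -m crank '1 0 3 0;1 0 6 0;1 0 6 0' >/dev/null; python3 st2.py
python3 -m crank '1 0 2 0;1 0 4 0;1 0 4 0' >/dev/null; python3 st2.py
python3 -m crank '1 0 2 0;1 0 4 0;1 0 4 0' >/dev/null; python3 st2.py
```

```text
t 17.4833 board -0.06780954677304077 0.04454521089508 0.099531457366513 F [-0.6404 -0.8569  0.4687] w -0.0019387149242849977 yang 84.95125210917385
t 17.7333 board -0.0667492786515681 0.04544649123026183 0.09490000761138273 F [-0.1013  0.307   0.7101] w 0.0008054814452240702 yang 84.91281209376582
t 17.9833 board -0.06778568942107242 0.045412251937386676 0.08908059491217327 F [-0.0157 -0.1139 -0.3234] w 0.0010001819465004292 yang 84.91235348854511
t 18.2333 board -0.06850476693578968 0.0454017484102545 0.08525189162018272 F [0.0725 0.0516 0.6095] w 0.0012118294888504336 yang 84.9084707472518
t 18.4833 board -0.0698153590060861 0.045279250458573644 0.08074226094115414 F [ 0.6166  1.2567 -0.1312] w -0.0015046407475049197 yang 84.90936747788652
```

```bash
python3 -m crank '0 0 2 0;0 0 3 0;0 0 3 0' >/dev/null; python3 st2.py
python3 -m crank '0 0 1 0;0 0 2 0;0 0 2 0' >/dev/null; python3 st2.py
python3 - <<'E'
from h import *
q,_=optics.grab_frame("scene")
b=cv2.resize(q[180:290,240:380],None,fx=5,fy=5,interpolation=3)[:,:,::-1]; cv2.imwrite("pics/f7.png",b)
E
```

```text
t 18.7333 board -0.07000516842784847 0.04519417338088953 0.07765808667719795 F [-0.0749 -0.1193 -0.1779] w -0.0009239860303551869 yang 84.91320251728227
t 18.9833 board -0.06969802591621317 0.045365694112514475 0.07605986633164113 F [-0.3569  0.1057 -0.6648] w -0.0030036793244165995 yang 84.91257979119048
```

View pics/f7.png

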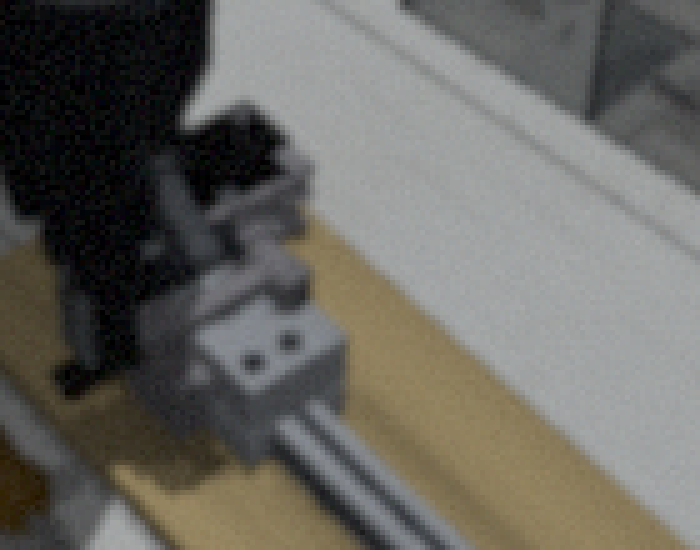

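```bash
python3 -m crank '0 0 1 0;0 0 1 0' >/dev/null; python3 st2.py
python3 -m crank '0 0 1 0;0 0 1 0' >/dev/null; python3 st2.py
python3 -m crank '0 0 1 0;0 0 1 0' >/dev/null; python3 st2.py
python3 -m crank '0 0 1 0;0 0 1 0' >/dev/null; python3 st2.py
```

```text
t 19.2 board -0.06950879900417793 0.0455381532685741 0.07558989181480658 F [ 0.0037 -0.2577  3.5833] w 0.0001610433527299731 yang 84.91358827499695
t 19.3667 board -0.06953069862346377 0.04560473767554541 0.07520527069187632 F [-2.4378 -0.3871  7.9129] w -0.001633166786523192 yang 84.9155828133343
t 19.5333 board -0.06957753361841106 0.04565238613070483 0.07486136137480112 F [-4.3777 -2.0102 13.1507] w -0.0036235062525327034 yang 84.91965705150763
t 19.7 board -0.06956105438504553 0.04570600884254673 0.07454749333914461 F [-5.6314 -2.4709 16.3737] w 0.0019792378718889252 yang 84.9187639025129
```

```bash
python3 -m crank '0 0 0.8 0;0 0 0.8 0' >/dev/null; python3 st2.py
python3 -m crank '0 0 -2 0;0 0 -6 0;0 0 -20 0;0 0 -50 0;0 0 -90 0;0 0 -125 0;0 -20 -125 0;0 -60 -125 0;0 -100 -125 0;0 -140 -125 0' >/dev/null
python3 -m crank '0 -40 0 0;0 -60 0 0;0 -60 0 0;0 -60 0 0' >/dev/null; python3 st2.py
python3 - <<'E'
from h import *
np.set_printoptions(precision=4,suppress=True)
c=np.array([.4827,.2019]); a=-.0884; X=np.array([np.cos(a),np.sin(a)]); Y=np.array([-X[1],X[0]])
for n in ("top","scene"):
    q,d=optics.grab_frame(n)
    if n=="top": A=cv2.resize(q[150:260,200:340],(700,550),interpolation=3)
    else: B=cv2.resize(q[180:310,240:370],(600,600),interpolation=3)
    for k,z in (("switch_top",.062),("push_face",.048),("clamp_pivot",.069),("clamp_grip",.069)):
        for r in spotter.landmark_of(k,n)[:1]:
            w=atz(n,*r["location"],z); b=w[:2]-c; u,v=map(int,np.round(r["location"])); print(k,n,round(r["p"],2),"board",b@X,b@Y,"depth z",atd(n,u,v,d[v,u])[2])
    if n=="top":
        P=np.array([atd(n,u,v,d[v,u]) for v in range(180,260) for u in range(200,340) if d[v,u]>0]); b=P[:,:2]-c
        for x0 in range(-95,10,10):
            m=(abs(b@Y-.0445)<.006)&(abs(b@X-x0/1000)<.005); print(x0,m.sum(),np.percentile(P[m,2],[10,50,90]) if m.any() else "")
cv2.imwrite("pics/g8.png",A[:,:,::-1]); cv2.imwrite("pics/g9.png",B[:,:,::-1])
E
```

```text
t 19.8667 board -0.06958506549117634 0.0457422921787766 0.07429964518596333 F [-6.3399 -3.2414 21.5989] w -0.002608501500762459 yang 84.92027509519853
t 21.0333 board -0.06958200712908581 -0.15547451534127837 0.19652050866847093 F [ 0.3582 -0.0129  0.3629] w -0.003862188113727634 yang 84.74338684440198
switch_top top 0.93 board 0.03223026049423481 0.11082909574641014 depth z 0.06024650173775625
push_face top 0.69 board -0.010832625773174715 0.006679301222673175 depth z 0.032379056019299135
clamp_pivot top 0.69 board 0.0046350910031929884 0.04202039206033639 depth z 0.07475340807746944
clamp_grip top 0.6 board -0.06929525129424223 0.04283903854331715 depth z 0.07588662568768167
-95 30 [-0.0016  0.0191  0.0242]
-85 37 [0.0694 0.0748 0.0771]
-75 43 [0.0713 0.0745 0.0761]
-65 44 [0.0708 0.0739 0.0767]
-55 42 [0.0716 0.0743 0.077 ]
-45 42 [0.0724 0.0749 0.0781]
-35 40 [0.0677 0.0732 0.0762]
-25 43 [0.0619 0.0728 0.0748]
-15 41 [0.0632 0.0728 0.0747]
-5 45 [0.0646 0.073  0.0755]
5 40 [0.0733 0.0757 0.0774]
switch_top scene 0.7 board 0.027270847484144774 0.10795300152214385 depth z 0.06076789851107234
push_face scene 0.95 board -0.011995359593719538 0.009388402529706002 depth z 0.049582949784601316
clamp_pivot scene 0.64 board 0.00826752951771629 0.043456475178788485 depth z 0.07548286585598774
clamp_grip scene 0.53 board -0.07283531415801943 0.04334621112136484 depth z 0.07402056338583918
```

View pics/g9.png

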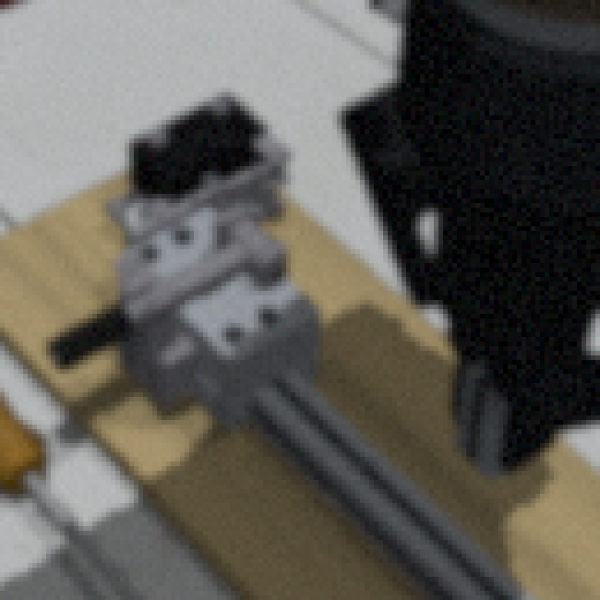

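```bash
python3 -c "
from station import job; print(job.job_done())"
```

```text
the job is handed in; nothing more can be done
None
```

The dog is standing against the switch past the click, the clamp lever is down in its clip, and I handed the job in at about 21 s of the 72 s allowed.

- **Dog and switch:** I pushed the dog with the back of one finger. The push held at about 7 N, rose to about 13.5 N at the click peak, then fell to about 9 N. I stopped there.
    - I estimate the plunger stands at about 2.7 mm; clicked is from 1.2 mm and overtravel beyond 3.6 mm.
    - My last step released the arm's spring and moved the dog about 1 mm, where I had asked for 0.5 mm. It therefore sits further past the click than I aimed for, but short of overtravel.
- **Clamp lever:** I swung it over and pressed it down until it met a hard stop at the height for fully home. The final press was about 22 N on the sleeve. I did not see the clip's 4 N snap in the force readings, probably because it fell between samples.
- **Final checks:** The depth readings show the lever lying flat, with its top at 73–75 mm along its whole length. The dog's rear face was within about 2 mm of where I left it, which is as close as the camera can tell. The robot was clear of everything.
- **Not confirmed:** The switch state could not be checked directly. It rests on the force curve and the dog's position.

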